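Slide a tablet counting board out to the pointer and hold it level

ROBOT

A 6-joint arm with a two-finger parallel gripper is mounted at the origin on a cart in front of the work surface, level with it; the furniture and walls round the work are solid. World frame = base frame: x ahead of the robot, y to its left, z up, the work surface at z = 0. Lengths are in m, angles in rad, forces in N, time in s.
With the tool pointing down it reaches from about 0.35 to 0.975 m from the base axis. Payload 4.9 kg.
Tool frame: the origin (TCP) lies at the very end of the fingers, on their centre line; the grasp point (between the pads) lies 19 mm behind it; z points along the fingers, x is the direction in which the jaws open and shut, and the axes are right-handed (so a half turn about z gives the same grasp; the last joint's range is limited). The gripper opens to 85 mm and grips with 20 to 120 N. Pads are 22 mm wide; open, the fingers measure 114 mm over their backs; the gripper's body (76 mm by 85 mm) begins 54 mm behind the grasp point. The pads swing forward as they close: fully open they stand 13 mm farther back than shut.
Start: joints at [-0.119, 0.053, 1.613, -0, 1.476, -0.119], TCP at [0.625, 0, 0.231] pointing down, gripper open.
Joint ranges: [-3.01, 3.01], [-1.01, 2.22], [0.06, 2.58], [-1.02, 4.17], [0.09, 2.62], [-3.14, 3.14]. Speed limits (rad/s): [2.57, 2.57, 3.14, 3.14, 3.14, 3.14].

INTERFACE

Orientations are given as a unit quaternion [w, x, y, z].
In Python, from plant import manip, imaging gives the robot as it stands.
- The arm moves only by the shell command python3 -m pendant 'ROWS'. ROWS is JSON, a list that holds one entry, the list of rows, each a list of 7 numbers: the turn, a rotation vector about the world's x, y, z in units of pi rad (1.0 is pi rad), then the shift along the world's x, y, z in units of 250 mm (1.0 is 250 mm), then the opening, from 0 (shut) to 1 (fully open). In form: [[[ax, ay, az, tx, ty, tz, claw], ...]]. A call has 1 to 20 rows; each row shifts and turns the commanded pose from where the row before left it; what a row does not reach is not made up. A row lasts 1/8 s, in which the tool goes at most 62.5 mm and 10.7 degrees, less where a joint would pass 70% of its speed; a pose out of reach is approached as far as the arm can. A call with a number of a shift or a turn outside -1 to 1 is refused whole. A call with a gripper value outside its range is refused whole. The fingers move at their own pace and stop on an object; the grip force is fixed at half the most. Time passes only in rows, so rows that do not move let the fingers close. It gives the time, the measured TCP pose, the force and the opening at its end, in the units of the state.
- manip.state(): the state, without advancing time (a new reading comes with each control period).
- imaging.grab_frame(name): name is "scene" or "side" or "wrist"; returns a dict with "frame" (480x640x3 uint8, blue, green, red), "mtx" (3x3 intrinsics, pixels), "k1" (the pictures are not rectified: a ray, as slopes to the right and down, at radius r is drawn at 1 + k1 r^2 times it, then the intrinsics apply), "world_to_cam" (4x4, takes a point from world to camera coordinates). Camera axes: x right, y down, z forward; pixel columns grow to the right and rows downward; lengths in m; the calibration is good to about 2 mm. A picture is of the moment at which its call begins. There is no depth.
- manip.job_done(): hands the job in, once; it reports no verdict.
The state is a dict: "time": time; "joint_pos": joint angles; "joint_vel": joint speeds; "joint_efforts": joint torques, N m; "tool_pos": TCP position; "tool_rot": TCP orientation; "contact_force": force on the tool from outside, world axes, zero at the start; "ft_torque": the same for the moment, N m; "gripper_width": opening from 0.0 (shut) to 1.0 (fully open).
Only numpy, scipy, OpenCV 4.12 (cv2) and the standard library are available. Lean on these libraries where they do the work, as an engineer would, in place of code of your own. Each camera call takes 0.05 s, during which the arm holds its last target. There are 200 camera calls.

TASK

Get the green tablet counting board ready for pouring: slide it out along the deck of the white riser stand, over the dose cup, until its steel lip is in line with the red pointer. The board will then be past its balance point, so keep hold of it and finish while still holding it flat on the deck; never let it tip and never lift it off the stand. Leave the cup, the bottle and the vial where they stand.

Things in the scene. Friction and masses are not known exactly. Their poses are not given: they have to be found in the camera images.
- stand: White riser stand fixed to the bench, 130 (x) x 160 (y) x 90 mm high with a flat deck. Origin: centre of its underside on the bench. Its own -y points outward, towards the cup station; the deck's outer edge (blue trim) is at y = -80 mm. Two aluminium guide rails 7 mm high along y, 106 mm apart inside, keep the board straight.
- board: Loose green counting board, 100 (x) x 260 (y) x 10 mm, about 0.4 kg, flat on the deck between the rails, its y along the stand's y. Origin: centre of its underside. Steel pouring lip at the outer end (y -130 mm), tail at y +130. Rims 8.5 mm high on its outer part. It balances about its middle: once that passes the deck's outer edge it tips unless held. Slides with ordinary friction.
- board_lip (a point): Middle of the board's outer end at its top face: the end of the steel lip (board frame x 0, y -130, z 10 mm).
- board_grip (a point): Middle of the top of the board's black upright grip: a plate 64 mm wide (board x), 14 mm thick (board y), standing 42 mm above the board's top face near the tail (board frame y +102 mm). Its thin direction is along y, the sliding direction; 21 mm of board behind it, 32 mm of flat board before it.
- station: Cup station fixed to the bench: grey base 150 x 78 x 6 mm, with a steel post 86 mm to its +x side carrying a red pointer 112 mm up. Origin: at bench height beneath the cup, under the board's path; axes parallel to the stand's. The board passes over the cup and beside the pointer. The lip is in line when its y in this frame is 0; it then overhangs the deck's edge by 150 to 190 mm.
- pointer_tip (a point): Tip of the red pointer, which points to the station's -x, towards the board's path; 12 mm beside the board's long side, station frame x 62, y 0, z 112 mm.
- cup: Clear dose cup, 62 mm wide, 61 mm high, loose on the station's base plate. Origin: centre of its underside. Leave alone.
- bottle: Small white bottle with a green band, 38 mm wide, 68 mm high, loose on the bench on the robot's side of the stand. Origin: centre of its underside. Leave alone.
- vial: White vial, 39 mm wide, 60 mm high, loose on the bench on the far side of the stand. Origin: centre of its underside. Leave alone.

How it is judged:
On the way:
1. the board is held and slid out past its balance point, flat on the deck (y of board_lip in the frame of stand below -0.214 m and angle between board's own z axis and vertical below 0.06 rad and contact force between board and the fingers above 0.5 N), for 0.1 s.
At the end, for the whole second after the job is handed in: The lip is within 6 mm of the pointer's line along the slide; the board lies on the deck between the rails (within 10 mm sideways, 5 mm in height, 0.04 rad of level), at rest, with the fingers still on it (over 0.5 N) and neither station nor cup carrying it (y of board_lip in the frame of station between -0.006 and 0.006 m and x of board_lip in the frame of station between -0.01 and 0.01 m and angle between board's own z axis and vertical below 0.04 rad and z of board in the frame of stand between 0.085 and 0.095 m and contact force between board and the fingers above 0.5 N and contact force between board and station below 0.2 N and contact force between board and cup below 0.2 N and linear speed of board below 0.02 m/s); the arm keeps its last pose, push and grip.
It fails at once if the board tips (over 0.11 rad) (angle between board's own z axis and vertical above 0.11 rad).
It fails at once if the board is lifted off the deck (over 20 mm) (z of board in the frame of stand above 0.11 m).
It fails at once if the cup is disturbed (over 20 mm) (distance of cup from where it was at the start of the episode above 0.02 m).
It fails at once if the bottle is disturbed (over 20 mm) (distance of bottle from where it was at the start of the episode above 0.02 m).
It fails at once if the vial is disturbed (over 20 mm) (distance of vial from where it was at the start of the episode above 0.02 m).
It also fails if it takes over 32 s, if anything falls off the work surface, if the arm or the gripper's body presses on something with over 40 N, if the wrist force passes 120 N, or if a joint passes its speed limit or range.

## Working session

There is one attempt and no reset: what is moved stays moved. The work goes in short steps, Python scripts to look and compute and a shell command to move; the robot and the scene stay as the last step left them, time stands still between calls to the robot, and variables do not carry over. Pictures are saved under pics/ and viewed, about 8 in all and at most 12, crops included, and the job is handed in when it is done.

```bash
mkdir -p pics; cat > h.py <<'E'
import numpy as np,cv2,json
from plant import manip,imaging
def snap(n,f,crop=None,s=1):
    g=imaging.grab_frame(n); np.savez('pics/'+f+'.npz',**{k:np.array(v) for k,v in g.items()})
    im=np.array(g['frame'])
    if crop: x0,y0,x1,y1=crop; im=im[y0:y1,x0:x1]
    cv2.imwrite('pics/'+f+'.png',cv2.resize(im,None,fx=s,fy=s,interpolation=cv2.INTER_CUBIC)); return g
def load(f): return dict(np.load('pics/'+f+'.npz'))
def ray(g,u,v):
    K=g['mtx'];k=float(g['k1']);d=np.array([(u-K[0,2])/K[0,0],(v-K[1,2])/K[1,1]]);s=d.copy()
    for _ in range(20): s=d/(1+k*(s@s))
    T=g['world_to_cam'];R=T[:3,:3]
    return -R.T@T[:3,3],R.T@np.array([s[0],s[1],1])
def onz(g,u,v,z):
    o,d=ray(g,u,v);return o+d*(z-o[2])/d[2]
def proj(g,p):
    T=g['world_to_cam'];c=T[:3,:3]@np.array(p)+T[:3,3];s=c[:2]/c[2];s=s*(1+float(g['k1'])*(s@s));K=g['mtx']
    return np.array([K[0,0]*s[0]+K[0,2],K[1,1]*s[1]+K[1,2]])
E
python3 - <<'E'
from h import *
for n in("scene","side"):
    g=snap(n,n+'1');print(n,ray(g,320,240))
s=manip.state();print(s)
E
```

```text
scene (array([-0.00204496, -0.54703265,  0.48484799]), array([ 0.66112555,  0.62332053, -0.41771848]))
side (array([0.2443515 , 0.58368304, 0.77739019]), array([ 0.32218858, -0.63881563, -0.69878375]))
{'time': 0.1, 'joint_pos': array([-1.19018955e-01,  5.33073825e-02,  1.61418567e+00, -2.40666052e-05,
        1.47601679e+00, -1.18995443e-01]), 'joint_vel': array([-0.00090395, -0.00141036, -0.00414197, -0.00130584,  0.00069073,
       -0.00040782]), 'joint_efforts': array([ 6.14647306e-04, -3.94903493e+01, -3.71363103e+01, -4.52310599e-05,
        3.99340541e-03, -4.17574097e-05]), 'tool_pos': array([6.24418531e-01, 5.13592308e-05, 2.30158401e-01]), 'tool_rot': array([-1.01917072e-04,  9.99999540e-01, -1.06057572e-05, -9.53236398e-04]), 'contact_force': array([ 0.35356296, -0.29278666, -0.10771237]), 'ft_torque': array([-0.00074822,  0.01109974, -0.00657608]), 'gripper_width': 1.0006985149153134}
```

View pics/scene1.png

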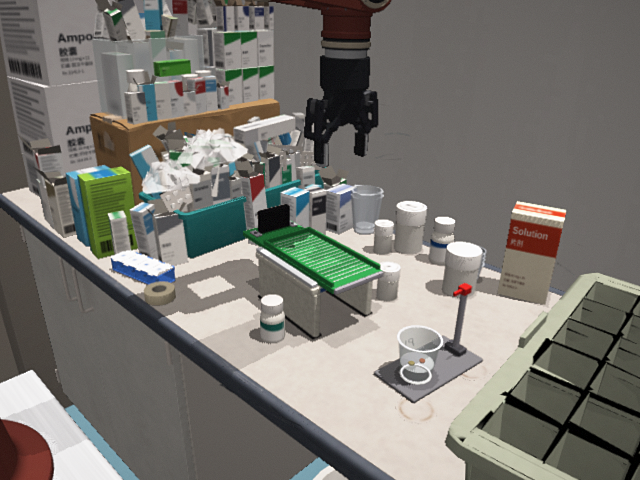

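View pics/side1.png

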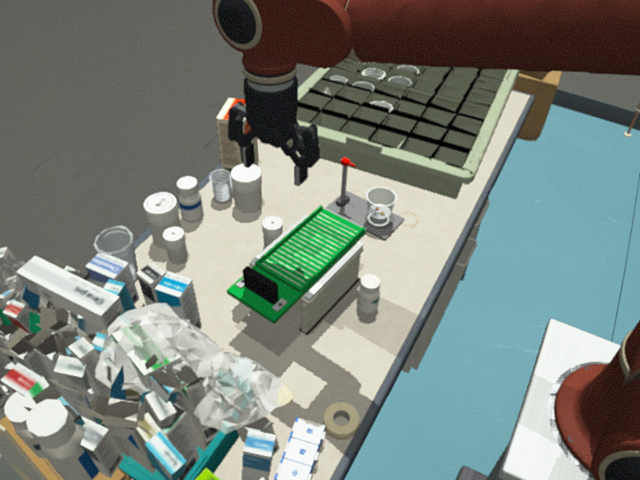

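The scene view shows the board on the stand with its grip at about (273,218), and the pointer tip at about (458,292). The side view shows the grip at about (262,283) and the pointer at about (347,161). Next I'll enlarge both.

```bash
python3 - <<'E'
from h import *
for n,(x0,y0,x1,y1) in (("scene",(235,195,485,365)),("side",(220,145,420,335))):
    im=load(n+'1')['frame'][y0:y1,x0:x1]; s=3
    cv2.imwrite('pics/%sc.png'%n,cv2.resize(im,None,fx=s,fy=s,interpolation=cv2.INTER_CUBIC))
E
```

```text
(no output)
```

View pics/scenec.png

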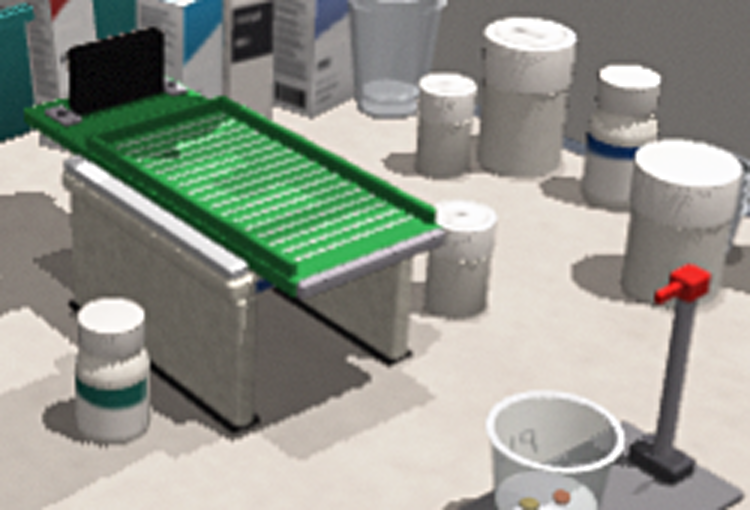

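View pics/sidec.png

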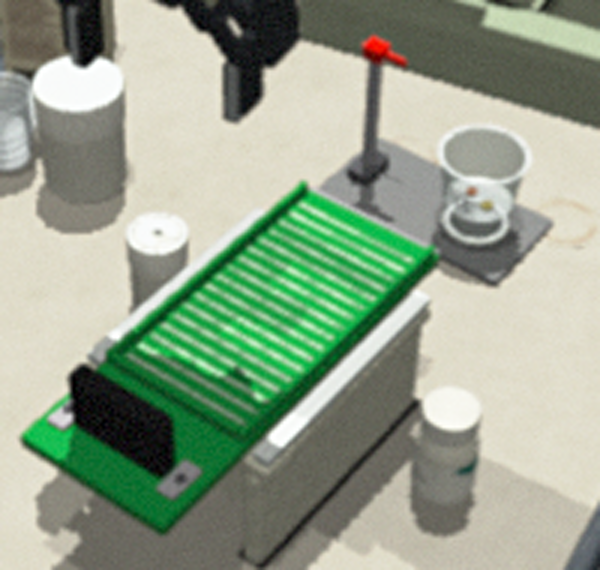

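In the crops, the grip's top edge runs (70,45)–(162,30) in the scene view and (75,368)–(175,440) in the side view. The pointer tip is at (657,300) in scene and (404,62) in side. The lip end runs (298,290)–(443,238) in scene, and the tail corners are (22,438) and (165,528) in side.

```bash
cat > m.py <<'E'
from h import *
a=load('scene1');b=load('side1')
S=lambda u,v:(235+u/3,195+v/3)
D=lambda u,v:(220+u/3,145+v/3)
def tri(p,q):
    o1,d1=ray(a,*p);o2,d2=ray(b,*q)
    t=np.linalg.lstsq(np.c_[d1,-d2],o2-o1,rcond=None)[0]
    x,y=o1+t[0]*d1,o2+t[1]*d2;return (x+y)/2,np.linalg.norm(x-y)
np.set_printoptions(precision=4,suppress=True)
E
python3 - <<'E'
from m import *
print('ptr',tri(S(656,300),D(405,63)))
print('tailnear',tri(S(28,112),D(165,528))) 
print('tail near/far side z.1',onz(b,*D(165,525),.1),onz(b,*D(22,436),.1),'scene near',onz(a,*S(28,112),.1))
print('lip scene',onz(a,*S(298,290),.1),onz(a,*S(443,238),.1))
print('lip side rim',onz(b,*D(437,256),.1085),onz(b,*D(303,184),.1085))
print('grip scene',onz(a,*S(70,45),.142),onz(a,*S(162,30),.142))
print('grip side',onz(b,*D(75,368),.142),onz(b,*D(175,438),.142))
E
```

```text
ptr (array([ 0.5904, -0.2445,  0.1114]), np.float64(8.807863444958745e-05))
tailnear (array([0.5368, 0.1485, 0.0959]), np.float64(0.004519115812266479))
tail near/far side z.1 [0.5338 0.151  0.1   ] [0.6303 0.1383 0.1   ] scene near [0.5346 0.1427 0.1   ]
lip scene [ 0.4946 -0.1087  0.1   ] [ 0.5853 -0.1252  0.1   ]
lip side rim [ 0.4948 -0.0889  0.1085] [ 0.5928 -0.1062  0.1085]
grip scene [0.5537 0.1252 0.142 ] [0.6086 0.106  0.142 ]
grip side [0.609  0.1144 0.142 ] [0.5397 0.1293 0.142 ]
```

Estimate: yaw is about −8.8°, so the slide axis is ey≈(0.152,0.988). The grip is near (0.577,0.117) and the slide is about 118 mm. Known dimensions agree within a few mm. Moving above the grip.

```bash
python3 -m pendant '[[[0,0,0.05,-0.021,0.052,0,0.6],[0,0,0.05,-0.021,0.052,0,0.6],[0,0,0.05,-0.021,0.052,0,0.6],[0,0,0.05,-0.021,0.052,0,0.6],[0,0,0.05,-0.021,0.052,0,0.6],[0,0,0.05,-0.021,0.052,0,0.6],[0,0,0.05,-0.021,0.052,0,0.6],[0,0,0.05,-0.021,0.052,0,0.6],[0,0,0.051,-0.022,0.052,0,0.6],[0,0,0,0,0,0,0.6],[0,0,0,0,0,0,0.6]]]'
python3 - <<'E'
from h import *
g=snap('wrist','w2');g2=snap('side','s2',(170,130,430,330),3)
print(ray(g,320,240));print(manip.state()['tool_pos'],manip.state()['tool_rot'])
E
```

```text
time: 1.48
tool_pos: [0.5775, 0.1167, 0.231]
tool_rot: [0.0, 0.76, 0.65, -0.0]
contact_force: [0.2, -0.4, -0.2]
gripper_width: 0.602
(array([0.49747381, 0.12989435, 0.37350474]), array([ 0.30665161, -0.06881021, -0.94951564]))
[0.57760245 0.11649394 0.23112235] [-4.25664140e-06  7.60028275e-01  6.49889991e-01 -1.45215099e-04]
```

View pics/w2.png

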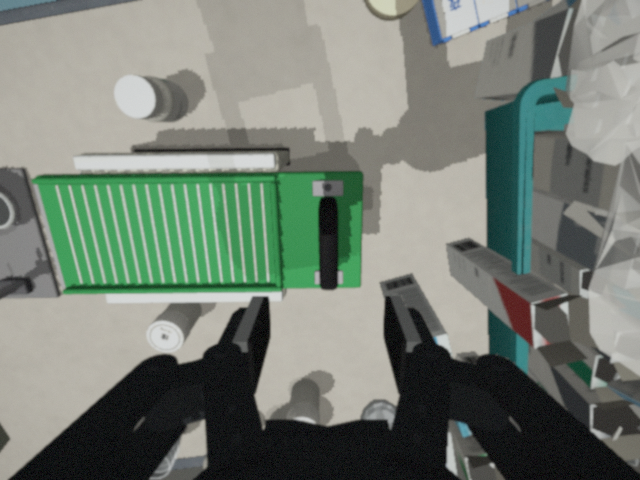

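View pics/s2.png

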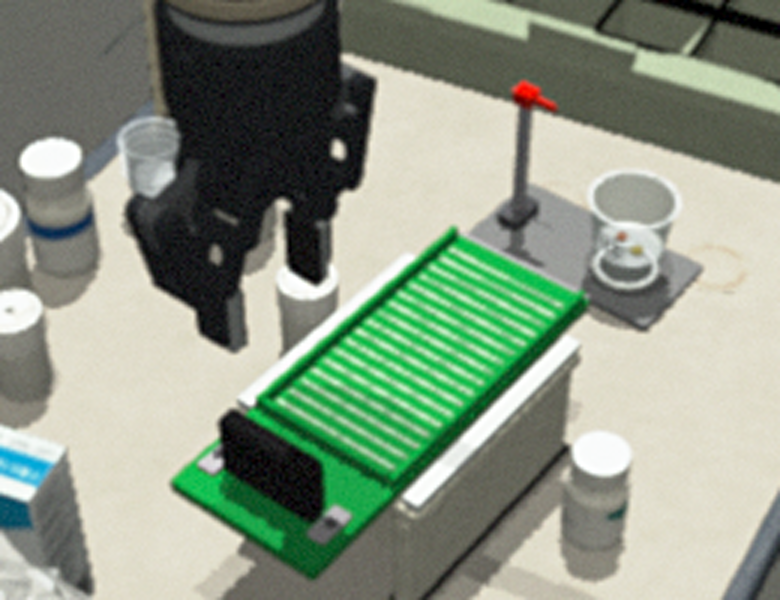

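The wrist view shows the grip at (328,199)–(328,288), tail corners (362,171) and (361,288), and the box top corner at about (383,280). The side view shows that box at the lower left, well clear of the grip. Now I'll compute positions.

```bash
python3 - <<'E'
from m import *
w=load('w2')
for n,p,z in [('tailnear',(362,171),.1),('tailfar',(361,288),.1),('lipN',(38,178),.1085),('lipF',(62,294),.1085),('gripN-f',(320,199),.142),('gripN-b',(337,199),.142),('gripF-f',(320,288),.142),('gripF-b',(336,288),.142),('box.08',(383,283),.08),('box.15',(383,283),.15),('box.1',(412,276),.1)]: print(n,onz(w,*p,z))
b=load('s2')
# box height: triangulate its top-near corner, wrist (412,276)~ side crop (62,450)
o1,d1=ray(w,412,276)
for q in [(62,450),(0,475)]:
  o2,d2=ray(b,170+q[0]/3,130+q[1]/3);t=np.linalg.lstsq(np.c_[d1,-d2],o2-o1,rcond=None)[0];print(o1+t[0]*d1,o2+t[1]*d2)
E
```

```text
tailnear [0.5353 0.1513 0.1   ]
tailfar [0.6345 0.138  0.1   ]
lipN [ 0.5015 -0.091   0.1085]
lipF [ 0.5964 -0.1112  0.1085]
gripN-f [0.5436 0.1178 0.142 ]
gripN-b [0.5454 0.1291 0.142 ]
gripF-f [0.6088 0.1071 0.142 ]
gripF-b [0.6106 0.1187 0.142 ]
box.08 [0.6426 0.1593 0.08  ]
box.15 [0.608  0.1523 0.15  ]
box.1 [0.63   0.1824 0.1   ]
[0.6141 0.1762 0.1327] [0.6575 0.1855 0.1556]
[0.6311 0.1829 0.0978] [0.6915 0.1987 0.1301]
```

Wrist and earlier fixes agree: the grip centre is about (0.577,0.118). The box base lies past x≈0.67, so it is clear. Descending, then closing.

```bash
python3 -m pendant '[[[0,0,0,0,0.006,-0.08,0.6],[0,0,0,0,0,-0.08,0.6],[0,0,0,0,0,-0.08,0.6],[0,0,0,0,0,-0.08,0.6],[0,0,0,0,0,-0.08,0.6],[0,0,0,0,0,-0.07,0.6],[0,0,0,0,0,0,0.6]]]'
python3 -m pendant '[[[0,0,0,0,0,0,0.3],[0,0,0,0,0,0,0.2],[0,0,0,0,0,0,0],[0,0,0,0,0,0,0],[0,0,0,0,0,0,0],[0,0,0,0,0,0,0]]]'
python3 - <<'E'
from h import *
g=snap('side','s3',(200,130,430,330),3);print(manip.state()['tool_pos'],manip.state()['contact_force'],manip.state()['ft_torque'])
snap('wrist','w3')
E
```

```text
time: 2.45
tool_pos: [0.5762, 0.1184, 0.1115]
tool_rot: [-0.001, 0.759, 0.651, -0.002]
contact_force: [0.0, -0.5, -0.2]
gripper_width: 0.603
time: 3.2
tool_pos: [0.5785, 0.1186, 0.1153]
tool_rot: [0.001, 0.759, 0.651, 0.001]
contact_force: [0.8, -0.4, 5.8]
gripper_width: 0.154
[0.57850385 0.11853615 0.11524324] [0.47717083 0.49660892 5.86679245] [-0.09529242 -0.00842821  0.07119168]
```

View pics/s3.png

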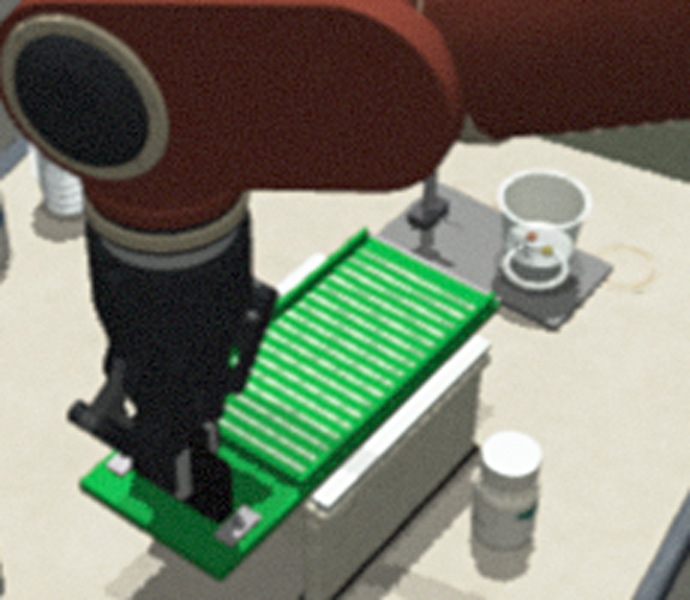

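The side view shows the fingers clamped on the grip and the board flat, with a downward press of about 6 N. The opening reading matches 13–14 mm. Sliding out in stages.

```bash
python3 -m pendant '[[[0,0,0,-0.002,-0.015,0,0],[0,0,0,-0.0045,-0.0296,0,0],[0,0,0,-0.0045,-0.0296,0,0],[0,0,0,-0.0045,-0.0296,0,0],[0,0,0,-0.0045,-0.0296,0,0],[0,0,0,-0.0045,-0.0296,0,0],[0,0,0,-0.0045,-0.0296,0,0],[0,0,0,0,0,0,0]]]'
python3 - <<'E'
from h import *
s=manip.state();print(s['tool_pos'],s['tool_rot'],s['contact_force'],s['ft_torque'])
E
```

```text
time: 4.3
tool_pos: [0.5712, 0.0709, 0.1153]
tool_rot: [0.0, 0.759, 0.651, 0.002]
contact_force: [-0.1, 2.4, 5.7]
gripper_width: 0.15
[0.57115971 0.07093908 0.11530232] [2.20291147e-04 7.59461825e-01 6.50550082e-01 1.50957970e-03] [-0.10641031  2.42627533  5.72489688] [0.31392147 0.0570513  0.01719551]
```

```bash
python3 -m pendant '[[[0,0,0,-0.002,-0.015,-0.002,0],[0,0,0,-0.0045,-0.0296,-0.002,0],[0,0,0,-0.0045,-0.0296,-0.002,0],[0,0,0,-0.0045,-0.0296,0,0],[0,0,0,-0.0045,-0.0296,0,0],[0,0,0,-0.0045,-0.0296,0,0],[0,0,0,-0.002,-0.015,0,0],[0,0,0,0,0,0,0],[0,0,0,0,0,0,0]]]'
python3 - <<'E'
from h import *
s=manip.state();print(s['tool_pos'],s['tool_rot'],s['contact_force'],s['ft_torque'])
snap('scene','sc4',(270,210,500,390),3);snap('wrist','w4')
E
```

```text
time: 5.42
tool_pos: [0.5656, 0.0273, 0.1153]
tool_rot: [0.001, 0.759, 0.651, 0.003]
contact_force: [0.1, 6.2, 10.5]
gripper_width: 0.15
[0.56561172 0.02731489 0.11528245] [5.23257182e-04 7.59389945e-01 6.50629288e-01 2.85776870e-03] [ 0.11988154  6.22689779 10.52193874] [ 0.69600233  0.128612   -0.06372033]
```

View pics/sc4.png

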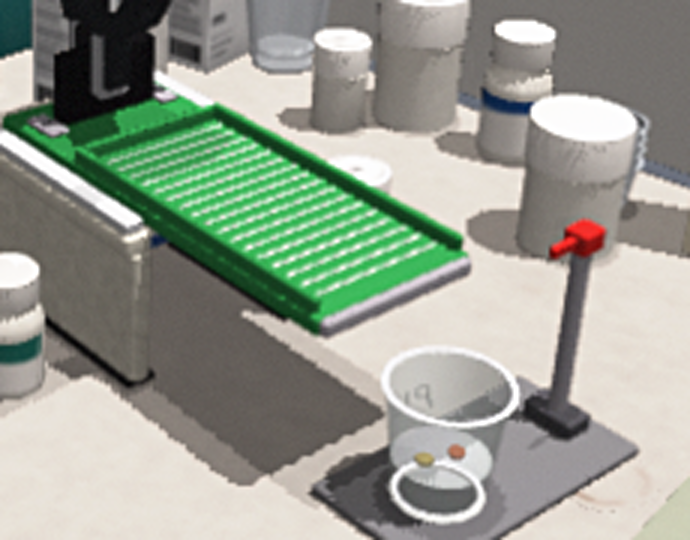

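The board is level and past its balance point. The lip's outer edge runs (323,328)–(469,263), the pointer tip is at (551,254), and the cup is clear.

```bash
python3 - <<'E'
from m import *
c=load('sc4');C=lambda u,v:(270+u/3,210+v/3)
ey=np.array([0.140,0.990]) # from slid path
d=np.array([.5785-.5656,.1186-.0273]);print('path',d/np.linalg.norm(d),np.linalg.norm(d))
P=onz(c,*C(551,254),.112);T,_=tri(S(656,300),D(405,63))
for z in (.1,.097):
  n,f=onz(c,*C(323,328),z),onz(c,*C(469,263),z);m=(n+f)/2
  for th in (8.0,8.8):
    ex=np.array([np.cos(np.radians(th)),-np.sin(np.radians(th))]);ey=np.array([-ex[1],ex[0]])
    print(z,th,n,f,'width',np.linalg.norm(f-n),'ang',np.degrees(np.arctan2(*(f-n)[[1,0]])),[( (p-m)[:2]@ey,(p-m)[:2]@ex) for p in (P,T)],[((p-q)[:2]@ey) for p in (P,) for q in (n,f)])
print(P,T)
E
```

```text
path [0.1399 0.9902] 0.09220683271862232
0.1 8.0 [ 0.4819 -0.1971  0.1   ] [ 0.5743 -0.2114  0.1   ] width 0.09352460546994731 ang -8.812869555440388 [(np.float64(-0.03117590570209768), np.float64(0.0671392692812493)), (np.float64(-0.03116194446912681), np.float64(0.0673163357080865))] [np.float64(-0.031839311932354564), np.float64(-0.030512499471840804)]
0.1 8.8 [ 0.4819 -0.1971  0.1   ] [ 0.5743 -0.2114  0.1   ] width 0.09352460546994731 ang -8.812869555440388 [(np.float64(-0.030235456214260287), np.float64(0.06756800843211037)), (np.float64(-0.03021902410879092), np.float64(0.06774486266996971))] [np.float64(-0.03024595978097361), np.float64(-0.03022495264754697)]
0.097 8.0 [ 0.4857 -0.1943  0.097 ] [ 0.5788 -0.2088  0.097 ] width 0.09425365648505653 ang -8.812869555440436 [(np.float64(-0.03439727444481301), np.float64(0.06341873889338354)), (np.float64(-0.03438331321184215), np.float64(0.06359580532022074))] [np.float64(-0.03506585211613797), np.float64(-0.03372869677348807)]
0.097 8.8 [ 0.4857 -0.1943  0.097 ] [ 0.5788 -0.2088  0.097 ] width 0.09425365648505653 ang -8.812869555440436 [(np.float64(-0.03350845766709868), np.float64(0.06389281803795477)), (np.float64(-0.033492025561629314), np.float64(0.0640696722758141))] [np.float64(-0.033519043112114934), np.float64(-0.03349787222208243)]
[ 0.5902 -0.2444  0.112 ] [ 0.5904 -0.2445  0.1114]
```

Remaining is about 26–31 mm. I'll move 26 mm and then compare the lip with the pointer directly.

```bash
python3 -m pendant '[[[0,0,0,-0.0022,-0.0147,0,0],[0,0,0,-0.0032,-0.022,0,0],[0,0,0,-0.0032,-0.022,0,0],[0,0,0,-0.0032,-0.022,0,0],[0,0,0,-0.0022,-0.0147,0,0],[0,0,0,-0.0011,-0.0074,0,0],[0,0,0,0,0,0,0],[0,0,0,0,0,0,0]]]'
python3 - <<'E'
from h import *
s=manip.state();print(s['tool_pos'],s['tool_rot'],s['contact_force'],s['ft_torque'])
snap('scene','sc5',(340,260,500,380),5);snap('wrist','w5')
E
```

```text
time: 6.52
tool_pos: [0.5619, 0.0019, 0.1153]
tool_rot: [0.0, 0.759, 0.651, 0.003]
contact_force: [1.3, 6.5, 10.4]
gripper_width: 0.151
[0.56194294 0.00187262 0.11529446] [4.32804819e-04 7.59347191e-01 6.50678221e-01 3.08372366e-03] [ 1.29411776  6.45462897 10.41308154] [ 0.77143354  0.10598372 -0.01640727]
```

View pics/sc5.png

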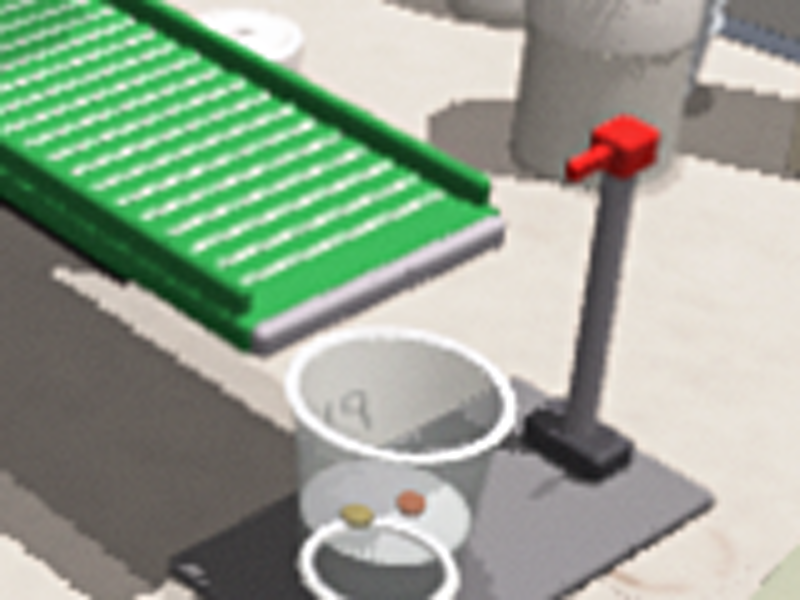

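View pics/w5.png

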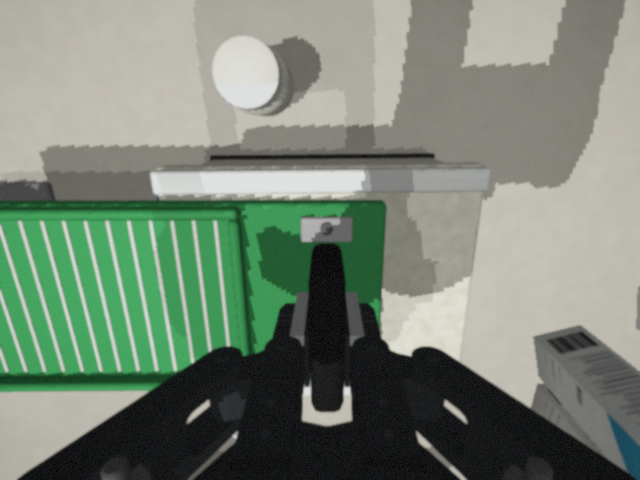

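The lip is still short of the pointer. In the scene crop the lip's top edge runs (256,338)–(503,227), its bottom edge (260,350)–(503,238), and the pointer tip is at (570,170). In the wrist view the tail edge is (385,203)–(381,330).

```bash
python3 - <<'E'
from m import *
c=load('sc5');w=load('w5');C=lambda u,v:(340+u/5,260+v/5)
T,_=tri(S(656,300),D(405,63))
th=np.radians(8.5);ex=np.array([np.cos(th),-np.sin(th)]);ey=np.array([-ex[1],ex[0]])
P=onz(c,*C(570,170),.112);print('P',P,T)
for l,z,n,f in [('top',.1,(256,338),(503,227)),('bot',.093,(260,350),(503,238)),('bot',.09,(260,350),(503,238))]:
  n,f=onz(c,*C(*n),z),onz(c,*C(*f),z);m=(n+f)/2
  print(l,z,np.linalg.norm(f-n),'remaining',(P-m)[:2]@ey,'lat',(P-m)[:2]@ex)
for q in [(385,205),(382,300),(381,330)]:
  t=onz(w,*q,.1);print('tail',t,'remaining via 260',(T-t)[:2]@ey+.26)
# predicted pixel (crop) of lip top edge & bottom if remaining r
tcp=np.array([.5619,.0019])
for r in (.004,.006,.008):
  lipm=P[:2]-ex*.062-ey*(-r)
  print(r,[((proj(c,[*(lipm+ex*s),z])-[340,260])*5).round() for z in(.1,.09) for s in(-.05,.05)])
E
```

```text
P [ 0.5922 -0.2438  0.112 ] [ 0.5904 -0.2445  0.1114]
top 0.1 0.09316377253323058 remaining -0.004434237184041799 lat 0.06870992135995732
bot 0.093 0.09340209216663709 remaining -0.007328147028783231 lat 0.06386767289186657
bot 0.09 0.09411718139763232 remaining -0.010352622948581157 lat 0.060200316581884204
tail [0.5208 0.0359 0.1   ] remaining via 260 -0.007021884057343497
tail [0.5693 0.0295 0.1   ] remaining via 260 -0.00782258195336033
tail [0.5867 0.0272 0.1   ] remaining via 260 -0.00807456229261172
0.004 [array([269., 336.]), array([525., 215.]), array([266., 369.]), array([521., 245.])]
0.006 [array([264., 333.]), array([520., 212.]), array([261., 365.]), array([516., 242.])]
0.008 [array([258., 329.]), array([514., 209.]), array([255., 362.]), array([510., 239.])]
```

Estimates of the remaining distance are 4.4 (lip edge), 7.4 (grip) and 7–8 mm (tail). I'll take 6.4 mm.

```bash
python3 -m pendant '[[[0,0,0,-0.0012,-0.0084,0,0],[0,0,0,-0.0012,-0.0084,0,0],[0,0,0,-0.0012,-0.0084,0,0],[0,0,0,0,0,0,0],[0,0,0,0,0,0,0],[0,0,0,0,0,0,0]]]'
python3 - <<'E'
from h import *
s=manip.state();print(s['tool_pos'],s['tool_rot'],s['contact_force'],s['ft_torque'])
a=snap('scene','sc6');b=snap('side','s6')
f=lambda g,x0,y0:cv2.resize(g['frame'][y0:y0+120,x0:x0+130],None,fx=3,fy=3,interpolation=cv2.INTER_CUBIC)
a1=cv2.resize(a['frame'][280:350,380:470],None,fx=7,fy=7,interpolation=cv2.INTER_CUBIC)
cv2.imwrite('pics/a6.png',a1)
cv2.imwrite('pics/b6.png',cv2.resize(b['frame'][150:250,310:430],None,fx=6,fy=6,interpolation=cv2.INTER_CUBIC))
E
```

```text
time: 7.38
tool_pos: [0.561, -0.0043, 0.1153]
tool_rot: [0.0, 0.759, 0.651, 0.003]
contact_force: [0.8, 6.5, 9.4]
gripper_width: 0.155
[ 0.56103718 -0.00432172  0.11527184] [3.46699704e-04 7.59347934e-01 6.50677159e-01 3.13534393e-03] [0.80012036 6.5336692  9.42014299] [ 0.89433367  0.08400161 -0.04818818]
```

View pics/b6.png

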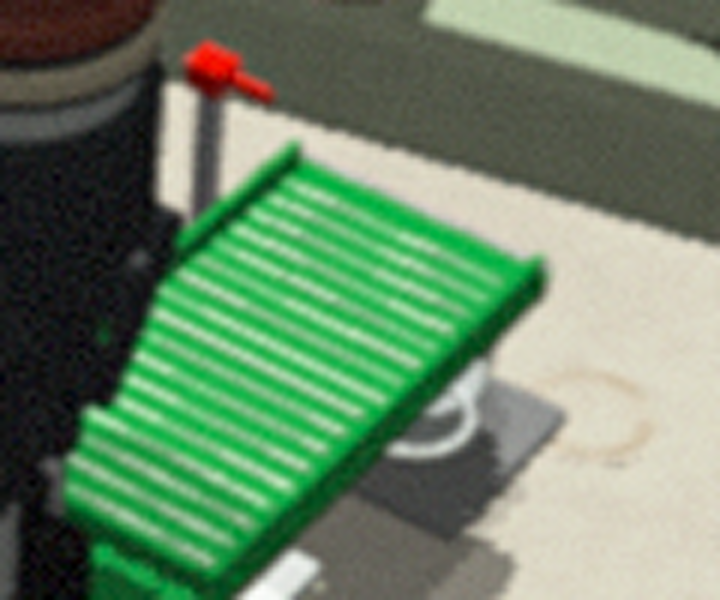

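View pics/a6.png

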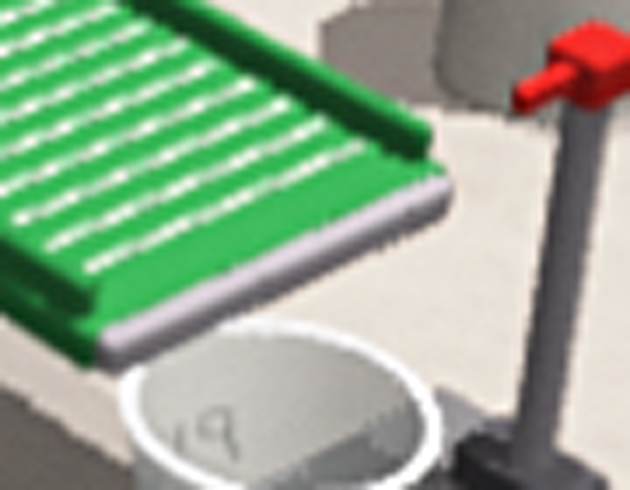

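The side view shows the lip's outer edge at about (340,164)–(500,240) and the pointer tip at (272,96). The scene crop shows the lip's highlight-to-face edge (108,350)–(447,192), its lower silhouette (112,366)–(448,208), and the pointer tip at (516,103).

```bash
python3 - <<'E'
from m import *
c=load('sc6');d=load('s6');C=lambda u,v:(380+u/7,280+v/7);B=lambda u,v:(310+u/6,150+v/6)
th=np.radians(8.5);ex=np.array([np.cos(th),-np.sin(th)]);ey=np.array([-ex[1],ex[0]])
o1,d1=ray(c,*C(516,103));o2,d2=ray(d,*B(272,96));t=np.linalg.lstsq(np.c_[d1,-d2],o2-o1,rcond=None)[0];print('P',o1+t[0]*d1,o2+t[1]*d2)
for g,F,p,L in [(c,C,(516,103),[((108,350),(447,192),.1),((112,366),(448,208),.093),((112,366),(448,208),.095)]),(d,B,(272,96),[((340,164),(500,240),.1),((340,164),(500,240),.097)])]:
  P=onz(g,*F(*p),.112)
  for n,f,z in L:
    n,f=onz(g,*F(*n),z),onz(g,*F(*f),z);m=(n+f)/2
    print(z,'rem',(P-m)[:2]@ey,'lat',(P-m)[:2]@ex,'ang',np.degrees(np.arctan2(*(f-n)[[1,0]])),'end rems',(P-n)[:2]@ey,(P-f)[:2]@ey)
E
```

```text
P [ 0.59   -0.2446  0.1121] [ 0.5897 -0.2445  0.1117]
0.1 rem 0.0012097099707654394 lat 0.06681794118673319 ang -9.226628390739616 end rems 0.0006251648643098305 0.0017942550772210627
0.093 rem -0.0016820855187095975 lat 0.06198481997797041 ang -9.20415464908408 end rems -0.0022503189112332016 -0.0011138521261859942
0.095 rem 0.00030012904396617824 lat 0.06442980013165922 ang -9.204154649084067 end rems -0.0002652040739114633 0.0008654621618438059
0.1 rem -0.0032709419097175967 lat 0.06089167637692501 ang 170.7901650563109 end rems -0.002887358899024181 -0.0036545249204110223
0.097 rem 0.00011454745149910931 lat 0.059107198492297834 ang 170.79016505631094 end rems 0.0004998292600882648 -0.00027073435709004526
```

The two cameras put the remaining offset between −3.3 and +1.2 mm, averaging about −1 mm. That is inside the ±6 mm tolerance, so I'm handing in while holding.

```bash
python3 - <<'E'
from h import *
s=manip.state();print(s['time'],s['tool_pos'],s['contact_force'],s['gripper_width']);manip.job_done()
E
```

```text
7.475 [ 0.56105127 -0.00434293  0.11528979] [ 1.05558502  7.3373891  10.01652767] 0.15462340596901714
the job is handed in; nothing more can be done
```

I clamped the board by its grip, slid it about 124 mm out along the deck with a light downward press, and handed in at 7.5 s still holding it. No verdict is reported.

- **Lip position:** the last pictures put the lip between 3.3 mm short of the pointer line and 1.2 mm past it; the limit is 6 mm. The readings disagree by that much because the lip's edge is rounded, so its exact height is uncertain.
- **Sideways:** the pointer measured 59 to 67 mm beside the lip's middle, against 62 mm given. That puts the lip within about 5 mm of the centre line.
- **Level and hold:** tool height stayed at 115 mm throughout the slide, with the board looking flat. The last reading shows the fingers still closed on the grip (0.15 opening) and about 10 N pressing down.
- **Other objects:** I saw no contact with the cup, bottle or vial in the pictures. I did not measure their positions afterwards.

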